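# Put the kettle on

### The job

The filled kettle stands on one of the two zones of the induction hob: put it on to boil. With a fingertip, lightly press and let go, in this order, the power key, the zone key for the side where the kettle stands, and the boost key. Press no other key, lift nothing, and leave the kettle, the pan and everything else standing where they are.

Things in the scene. Friction and masses are not known exactly. Their poses are not given: they have to be found in the camera images.
- hob: Twin induction hob, fixed; 360 mm deep, 600 mm wide, flat top at 62 mm. Two printed zones (rings, 190 mm across) centred 55 mm behind its middle and 155 mm left (+y) and right (-y). Seven light grey push keys in a row 140 mm in front of the middle (x = -0.14), 55 mm apart. Origin: centre of underside; x away from the robot, y to the robot's left, z up. Never press it with over 20 N.
- kettle: Steel stove kettle with black arched handle and spout, filled (1.1 to 2.1 kg), standing loose on the left or the right cooking zone. Body 184 mm across, 120 mm tall, lid knob to 150 mm, handle to 212 mm, spout reaches 137 mm out from the axis. Origin: centre of its underside; x towards the spout, z up. Must not be moved.
- pan: Shallow open steel pan with two black loop handles, empty, on the other zone; 180 mm across (246 mm over the handles), 55 mm tall. Origin: centre of its underside; z up. Leave alone.
- salt: Small glass salt shaker with steel cap, 40 mm across, 67 mm tall, on the hob's glass behind the middle of the key row (about 95 mm behind the power key). Origin: centre of its underside. Leave alone.
- mill: Turned dark wooden pepper mill, 52 mm across, 170 mm tall, at the back of the hob between the zones. Origin: centre of its underside. Leave alone.
- mug: White mug, 80 mm across, 95 mm tall, handle 77 mm out along its +y, on the worktop left of the hob. Origin: centre of its underside. Leave alone.
- spatula: Wooden spatula, 300 mm long, lying on the worktop right of the hob along its x. Leave alone.
- jar: Glass jar with steel lid, 84 mm across, 130 mm tall, on the worktop left of the hob. Origin: centre of its underside. Leave alone.
- key_zone_left_top (a point): Centre of the top of the zone left key: first from the left, 165 mm left of the middle; square, 20 x 20 mm; mark: two small circles, the left one filled in. Selects the left cooking zone.
- key_timer_top (a point): Centre of the top of the timer key: second from the left, 110 mm left of the middle; small round, 18 mm; clock mark. Timer, not wanted.
- key_minus_top (a point): Centre of the top of the minus key: third from the left, 55 mm left of the middle; small round, 18 mm; one bar. Less heat, not wanted.
- key_power_top (a point): Centre of the top of the power key: the middle key of the row, fourth from either end; the largest round key, 24 mm; mark: a ring broken by a short bar. Switches the hob on.
- key_plus_top (a point): Centre of the top of the plus key: third from the right, 55 mm right of the middle; small round, 18 mm; cross mark. More heat, not wanted.
- key_boost_top (a point): Centre of the top of the boost key: second from the right, 110 mm right of the middle; oblong, 28 mm front to back by 16 mm across; mark: two chevrons. Boost: full heat on the selected zone.
- key_zone_right_top (a point): Centre of the top of the zone right key: first from the right, 165 mm right of the middle; square, 20 x 20 mm; mark: two small circles, the right one filled in. Selects the right cooking zone.
- key_zone_left (a joint): How far the zone left key is pressed down, in m: 0 up, 0.006 fully down. Its top is 70 mm over the worktop, 8 mm proud of the hob. It sinks straight down on a spring, starting to move at 1 N, fully down at 8 N on a firm stop (2 mm proud); counts as pressed when over 2 mm down (3.3 N) for 0.1 s; springs back when let go. Press slowly (about 15 mm/s): hitting the stop fast passes 20 N.
- key_timer (a joint): How far the timer key is pressed down, in m: 0 up, 0.006 fully down. Its top is 70 mm over the worktop, 8 mm proud of the hob. It sinks straight down on a spring, starting to move at 1 N, fully down at 8 N on a firm stop (2 mm proud); counts as pressed when over 2 mm down (3.3 N) for 0.1 s; springs back when let go. Press slowly (about 15 mm/s): hitting the stop fast passes 20 N.
- key_minus (a joint): How far the minus key is pressed down, in m: 0 up, 0.006 fully down. Its top is 70 mm over the worktop, 8 mm proud of the hob. It sinks straight down on a spring, starting to move at 1 N, fully down at 8 N on a firm stop (2 mm proud); counts as pressed when over 2 mm down (3.3 N) for 0.1 s; springs back when let go. Press slowly (about 15 mm/s): hitting the stop fast passes 20 N.
- key_power (a joint): How far the power key is pressed down, in m: 0 up, 0.006 fully down. Its top is 70 mm over the worktop, 8 mm proud of the hob. It sinks straight down on a spring, starting to move at 1 N, fully down at 8 N on a firm stop (2 mm proud); counts as pressed when over 2 mm down (3.3 N) for 0.1 s; springs back when let go. Press slowly (about 15 mm/s): hitting the stop fast passes 20 N.
- key_plus (a joint): How far the plus key is pressed down, in m: 0 up, 0.006 fully down. Its top is 70 mm over the worktop, 8 mm proud of the hob. It sinks straight down on a spring, starting to move at 1 N, fully down at 8 N on a firm stop (2 mm proud); counts as pressed when over 2 mm down (3.3 N) for 0.1 s; springs back when let go. Press slowly (about 15 mm/s): hitting the stop fast passes 20 N.
- key_boost (a joint): How far the boost key is pressed down, in m: 0 up, 0.006 fully down. Its top is 70 mm over the worktop, 8 mm proud of the hob. It sinks straight down on a spring, starting to move at 1 N, fully down at 8 N on a firm stop (2 mm proud); counts as pressed when over 2 mm down (3.3 N) for 0.1 s; springs back when let go. Press slowly (about 15 mm/s): hitting the stop fast passes 20 N.
- key_zone_right (a joint): How far the zone right key is pressed down, in m: 0 up, 0.006 fully down. Its top is 70 mm over the worktop, 8 mm proud of the hob. It sinks straight down on a spring, starting to move at 1 N, fully down at 8 N on a firm stop (2 mm proud); counts as pressed when over 2 mm down (3.3 N) for 0.1 s; springs back when let go. Press slowly (about 15 mm/s): hitting the stop fast passes 20 N.

How it is judged:
By the outcome, as a careful person would: the job done as asked, in the order asked, and still so for the second after the job is handed in, with the robot touching nothing.
It also fails if it takes over 48 s, if anything falls off the work surface, if the arm or the gripper's body presses on something with over 40 N, if the wrist force passes 120 N, or if a joint passes its speed limit or range.

### The arm

A 6-joint arm with a two-finger parallel gripper is mounted at the origin on the work surface. World frame = base frame: x ahead of the robot, y to its left, z up, the work surface at z = 0. Lengths are in mm, angles in degrees, forces in N, time in s.
With the tool pointing down it reaches from about 200 to 875 mm from the base axis. Payload 3.4 kg.
Tool frame: the origin (TCP) lies midway between the tips of the shut fingers; the grasp point (between the pads) lies behind it (arm.tcp_to_grasp is the z of the grasp point in the tool frame, in mm); z points along the fingers, x is the direction in which the jaws open and shut, and the axes are right-handed (so a half turn about z gives the same grasp; the last joint's range is limited). The gripper opens to 94 mm and grips with 3 to 60 N. Pads are 16 mm wide; open, the fingers measure 119 mm over their backs; the gripper's body (75 mm by 177 mm) begins 78 mm behind the grasp point.
Start: joints at [-74.026, 15.808, 86.224, -0, 77.962, -6.933], TCP at [223.813, -529.695, 166.493] pointing down, gripper open.
Joint ranges: [-165.64, 165.64], [-43.16, 119.46], [12.63, 154.43], [-67.54, 247.53], [6.08, 155.33], [-154.97, 154.97]. Speed limits (degrees/s): [147.25, 147.25, 180, 180, 180, 180].

### API

Orientations are given as a 3x3 rotation matrix whose columns are the frame's x, y, z axes.
In Python, from plant import arm gives the robot as it stands.
- The arm moves only by the tool apply_moves, never from a script. Its argument "series" is text: rows parted by semicolons, each of 7 numbers parted by spaces: the closure, from 0 (fully open) to 1 (shut), then the shift along the tool's x, y, z scaled (see below), then the turn, a rotation vector about the tool's x, y, z scaled (see below). In form: grip tx ty tz rx ry rz; .... A call has 1 to 20 rows; each row shifts and turns the commanded pose from where the row before left it, along the tool's axes as they then stand; what a row does not reach is not made up. The controller multiplies each number of a shift by 30 mm and each number of a turn by 0.08 rad. A row lasts 1/12 s, in which the tool goes at most 41.7 mm and 7.16 degrees, less where a joint would pass 70% of its speed; a pose out of reach is approached as far as the arm can. A call with a number of a shift or a turn outside -1 to 1 is refused whole. A call with a gripper value outside its range is refused whole. The fingers move at their own pace and stop on an object; "squeeze" is the grip in N (left out, the last holds). Time passes only in rows, so rows that do not move let the fingers close. It gives the time, the measured TCP pose, the force and the opening at its end, in the units of the state.
- arm.sense(): the state, without advancing time (a new reading comes with each control period).
- arm.camera(name): name is "scene" or "top" or "wrist"; returns the picture (400x640x3 uint8, red, green, blue); there is no depth.
- arm.camera_info(name): a dict with "intrinsics" (3x3 intrinsics, pixels), "T" (4x4, takes a point from camera to world coordinates). Camera axes: x right, y up, looking along -z (the intrinsics and any distortion apply to the point x, -y, -z); pixel columns grow to the right and rows downward; lengths in mm; the calibration is good to about 2 mm. The wrist camera is an equidistant fisheye: a pixel r from the principal point sees the ray r / f radians off the axis. A picture is of the moment at which its call begins: read the wrist's pose just before it. camera_info takes no time and is no camera call; for the wrist camera it gives the pose at the moment of the call.
- arm.sign_off(): hands the job in, once; it reports no verdict.
Trained networks look in the newest picture that a camera, given by its name, has taken for a name from the list of things; names that differ only in an ending like _2 or _b are one class to them, and where a whole thing is asked for, a point or a joint stands for the part that bears it (a point fixed in the world has none). Each returns a list of dicts, best first, with "confidence" (0 to 1); they miss things now and then, are a little off and sometimes report something else, mostly with a low value. They report only what shows in the picture. A call takes as long as a camera call.
- arm.masks_of(camera, target): "region" (400x640 bool, what is visible of it) and "location" ([row, column] in pixels, amid what is visible of it).
- arm.place_of(camera, target): "location" ([row, column] in pixels: a listed point, or the origin of a listed thing).
The state is a dict: "t": time; "qpos": joint angles; "dq": joint speeds; "joint_torque": joint torques, N m; "ee_pos": TCP position; "orientation": TCP orientation; "force": force on the tool from outside, world axes, zero at the start; "ft_torque": the same for the moment, N m; "width": finger opening in mm.
Only numpy, scipy, OpenCV 4.12 (cv2) and the standard library are available. Lean on these libraries where they do the work, as an engineer would, in place of code of your own. Each camera call takes 0.05 s, during which the arm holds its last target. There are 200 camera calls.

## Working session

There is one attempt and no reset: what is moved stays moved. The work goes in short steps, Python scripts to look and compute and a tool call to move; the robot and the scene stay as the last step left them, time stands still between calls to the robot, and variables do not carry over. Pictures are saved under pics/ and viewed, about 8 in all and at most 12, crops included, and the job is handed in when it is done.

Besides the shell and the picture viewer there is one more tool, called as name(argument=value, ...) on one line, values as JSON. apply_moves: Moves the arm, as the interface text tells. Shifts and turns lie within -1 to 1; 1 stands for 30 mm of shift or 0.08 rad of turn. Its arguments: {"type":"object","properties":{"series":{"type":"string"},"squeeze":{"type":"number"}},"required":["series"]}

```bash
mkdir -p pics
cat > h.py <<'E'
import numpy as np, cv2
from plant import arm
def hit(cam,rc,z):
    i=arm.camera_info(cam);K=np.array(i["intrinsics"]);T=np.array(i["T"])
    r,c=rc;x=(c-K[0,2])/K[0,0];y=(r-K[1,2])/K[1,1]
    if cam=="wrist":
        th=np.hypot(x,y);s=np.sin(th)/max(th,1e-9);d=np.array([x*s,-y*s,-np.cos(th)])
    else: d=np.array([x,-y,-1])
    d=T[:3,:3]@d;o=T[:3,3];return o+d*(z-o[2])/d[2]
def save(cam,n): 
    p=arm.camera(cam);cv2.imwrite(f"pics/{n}.png",p[:,:,::-1]);return p
E
python3 - <<'E'
from h import *
print(arm.sense()["t"],np.round(arm.sense()["orientation"],3).tolist())
a=save("top","top0");b=save("scene","scene0");cv2.imwrite("pics/both.png",np.vstack([cv2.resize(x,(480,300)) for x in(a,b)])[:,:,::-1])
for n,z in [("key_power_top",70),("key_zone_left_top",70),("key_zone_right_top",70),("key_boost_top",70),("key_minus_top",70),("key_plus_top",70),("key_timer_top",70),("kettle",62),("salt",62)]:
  for cam in("top","scene"):
    for d in arm.place_of(cam,n)[:2]: print(n,cam,round(d["confidence"],2),np.round(d["location"],1),np.round(hit(cam,d["location"],z),1))
E
```

```text
0.0 [[0.389, -0.921, -0.0], [-0.921, -0.389, 0.002], [-0.002, -0.0, -1.0]]
key_power_top top 0.64 [234.  317.7] [500.6  39.9  70. ]
key_power_top top 0.62 [160.5 366.9] [702.9 -89.9  70. ]
key_power_top scene 0.53 [190.9 277.9] [499.   27.3  70. ]
key_zone_left_top top 0.58 [235.9 255.6] [492.1 205.9  70. ]
key_zone_left_top top 0.16 [189.3 185.4] [612.8 398.2  70. ]
key_zone_left_top scene 0.38 [162.9 311.1] [493.2 191.9  70. ]
key_zone_right_top top 0.42 [235.4 379.1] [ 500.3 -125.6   70. ]
key_zone_right_top scene 0.62 [224.3 241.7] [ 511.8 -131.1   70. ]
key_boost_top top 0.57 [202.6 310.5] [584.6  61.2  70. ]
key_boost_top top 0.43 [233.  359.7] [505.6 -73.1  70. ]
key_boost_top scene 0.61 [210.5 251.9] [496.4 -75.9  70. ]
key_boost_top scene 0.58 [312.6 210.8] [ 645.2 -365.5   70. ]
key_minus_top top 0.59 [237.4 294.3] [490.2 102.4  70. ]
key_minus_top top 0.53 [203.1 449.1] [ 591.6 -315.5   70. ]
key_minus_top scene 0.36 [182.  292.2] [506.1  82.1  70. ]
key_minus_top scene 0.25 [208.8 254.9] [498.3 -66.4  70. ]
key_plus_top top 0.35 [235.7 338.1] [497.2 -15.1  70. ]
key_plus_top scene 0.59 [197.  265.7] [488.8 -12.   70. ]
key_timer_top top 0.42 [239.9 274.4] [482.5 155.4  70. ]
key_timer_top scene 0.52 [171.5 301.2] [495.8 138.6  70. ]
kettle top 0.91 [167.  258.7] [679.  204.8  62. ]
kettle top 0.4 [237.5 320.1] [491.2  33.1  62. ]
kettle scene 0.91 [180.4 368. ] [675.6 212.2  62. ]
salt top 0.43 [199.7 310.4] [592.8  61.7  62. ]
salt scene 0.82 [197.  315.5] [595.1  68.2  62. ]
salt scene 0.56 [182.4 370.5] [686.4 207.3  62. ]
```

View pics/top0.png

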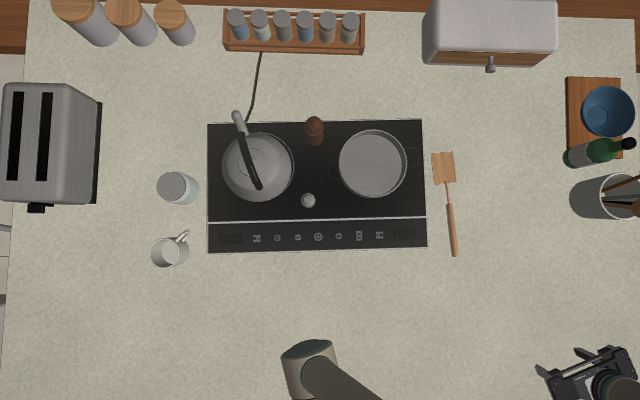

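View pics/scene0.png

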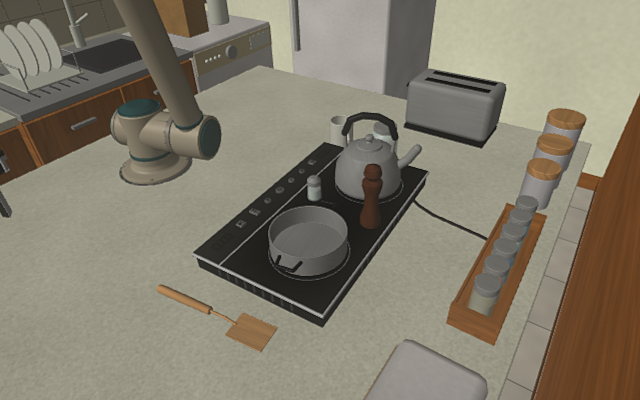

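The kettle is on the left zone (top picture at about [167, 258], y ≈ +205). The key row runs from col 256 to 379 at row 236, with power in the middle at col 318, about (497, 36). The first press is power, then zone left, then boost. I'll square the wrist, shut the fingers and go over the power key.

apply_moves(series="1 0 0 0 0 0 1;1 0 0 0 0 0 1;1 0 0 0 0 0 1;1 0 0 0 0 0 1;1 0 0 0 0 0 1;1 0 0 0 0 0 0", squeeze=20)

```text
t: 1.5
ee_pos: [223.8, -529.7, 166.5]
orientation: [[-0.001, -1.0, 0.0], [-1.0, 0.001, -0.0], [0.0, -0.0, -1.0]]
force: [-0.8, -0.0, -0.0]
width: 57.5
```

apply_moves(series="1 -0.5 -0.2 0 0 0 0;1 -0.95 -0.45 0 0 0 0;1 -0.95 -0.45 0 0 0 0;1 -0.95 -0.45 0 0 0 0;1 -0.95 -0.45 0 0 0 0;1 -0.95 -0.45 0 0 0 0;1 -0.95 -0.45 0 0 0 0;1 -0.95 -0.45 0 0 0 0;1 -0.95 -0.45 0 0 0 0;1 -0.95 -0.45 0 0 0 0;1 -0.95 -0.45 0 0 0 0;1 -0.95 -0.45 0 0 0 0;1 -0.95 -0.45 0 0 0 0;1 -0.95 -0.45 0 0 0 0;1 -0.95 -0.45 0 0 0 0;1 -0.95 -0.45 0 0 0 0;1 -0.95 -0.45 0 0 0 0;1 -0.95 -0.45 0 0 0 0;1 -0.95 -0.45 0 0 0 0;1 -0.95 -0.45 0 0 0 0")

```text
t: 3.17
ee_pos: [485.7, 29.2, 166.6]
orientation: [[0.002, -1.0, -0.0], [-1.0, -0.002, 0.0], [-0.0, 0.0, -1.0]]
force: [1.0, -0.1, 0.3]
width: 0.7
```

```bash
cat > look.py <<'E'
from h import *
import sys
s=arm.sense();print(s["t"],np.round(s["ee_pos"],1),np.round(s["orientation"],4).tolist(),np.round(s["force"],2),s["width"])
save("wrist",sys.argv[1])
for n in ["key_power_top","key_zone_left_top","key_zone_right_top","key_boost_top","key_minus_top","key_plus_top","key_timer_top"]:
    for d in arm.place_of("wrist",n)[:2]: print(n,round(d["confidence"],2),np.round(d["location"],1),np.round(hit("wrist",d["location"],70),1))
E
python3 look.py w0
```

```text
3.1667 [485.7  29.2 166.6] [[0.0024, -1.0, -0.0002], [-1.0, -0.0024, 0.0003], [-0.0003, 0.0002, -1.0]] [ 0.99 -0.13  0.34] 0.7449746421675579
key_power_top 0.63 [182.9 311.2] [498.5  43.   70. ]
key_zone_left_top 0.67 [188.9 167.3] [491.2 205.2  70. ]
key_boost_top 0.89 [177.6 413.2] [503.3 -69.6  70. ]
key_minus_top 0.59 [ 56.3 309.7] [626.6  38.8  70. ]
key_minus_top 0.55 [182.8 259.8] [497.2  91.8  70. ]
key_plus_top 0.68 [175.9 365.3] [504.5 -18.7  70. ]
key_plus_top 0.35 [ 59.7 307. ] [623.3  41.   70. ]
key_timer_top 0.67 [ 88.5 282.1] [594.5  65.7  70. ]
key_timer_top 0.49 [191.4 210.8] [488.7 147.4  70. ]
```

View pics/w0.png

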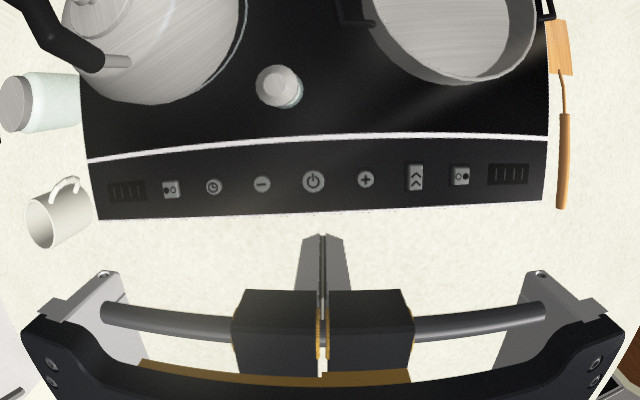

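The wrist view shows all seven keys: zone left (190,171), timer (187,214), minus (184,262), power (182,313), plus (179,365), boost (178,415) and zone right (176,460). The kettle stands on the left. Next I fit the row to these pixels.

```bash
cat > fit.py <<'E'
from h import *
px=[(190,171),(187,214),(184,262),(182,313),(179,365),(178,415),(176,460)]
P=np.array([hit("wrist",p,70)[:2] for p in px]);u=np.arange(165,-166,-55.)
print(np.round(P,1).tolist())
ax=np.polyfit(u,P[:,0],1);ay=np.polyfit(u,P[:,1],1);print("scale",ax,ay)
yaw=np.arctan2(-ax[0],ay[0]);print("yaw",np.degrees(yaw))
for n,v in(("L",165),("pow",0),("boost",-110)):print(n,P[:,0].mean()-np.sin(yaw)*v,P[:,1].mean()+np.cos(yaw)*v)
print(arm.sense()["ee_pos"])
E
python3 fit.py
```

```text
[[490.8, 197.2], [493.6, 143.1], [496.3, 89.1], [498.1, 35.4], [501.4, -18.6], [503.0, -72.8], [506.2, -126.0]]
scale [-4.54869228e-02  4.98491023e+02] [ 0.97993467 35.31565153]
yaw 2.657666243412312
L 490.8402379448487 200.13817877080143
pow 498.49102307236933 35.31565152730686
boost 503.5915464907164 -74.56603330168952
[485.67469115  25.80270305 166.51533098]
```

The arm was still settling when that picture was taken, so I'll go lower, settle and retake.

apply_moves(series="1 -0.2 0 0.6 0 0 0;1 -0.2 0 0.6 0 0 0;1 0 0 0.6 0 0 0;1 0 0 0 0 0 0;1 0 0 0 0 0 0;1 0 0 0 0 0 0;1 0 0 0 0 0 0")

```text
t: 4.15
ee_pos: [487.5, 38.2, 113.7]
orientation: [[-0.001, -1.0, 0.002], [-1.0, 0.001, -0.0], [0.0, -0.002, -1.0]]
force: [0.0, -0.0, -0.8]
width: 0.3
```

```bash
python3 look.py w1; python3 -c "
from h import *
print(arm.sense()['ee_pos'],np.round(arm.camera_info('wrist')['T'],3))"
```

```text
4.15 [487.5  38.2 113.7] [[-0.001, -1.0, 0.0025], [-1.0, 0.001, -0.0003], [0.0003, -0.0025, -1.0]] [ 0.05 -0.03 -0.81] 0.2669521961844434
key_power_top 0.88 [201.6 320.7] [494.3  39.7  70. ]
key_zone_left_top 0.81 [204.  153.3] [491.8 203.3  70. ]
key_zone_right_top 0.97 [188.8 494.7] [ 506.9 -127.7   70. ]
key_boost_top 0.68 [191.2 438.1] [503.8 -66.4  70. ]
key_minus_top 0.69 [199.3 260.3] [496.   93.4  70. ]
key_minus_top 0.6 [206.7 202. ] [488.9 149.8  70. ]
key_plus_top 0.52 [192.8 381.1] [501.8 -12.8  70. ]
key_timer_top 0.75 [205.1 205.9] [490.4 145.6  70. ]
[486.53224583  38.76847429 112.62217799] [[-0.00000e+00  9.59000e-01  2.83000e-01  5.69958e+02]
 [-1.00000e+00  0.00000e+00 -1.00000e-03  3.85720e+01]
 [-1.00000e-03 -2.83000e-01  9.59000e-01  3.28981e+02]
 [ 0.00000e+00  0.00000e+00  0.00000e+00  1.00000e+00]]
```

View pics/w1.png

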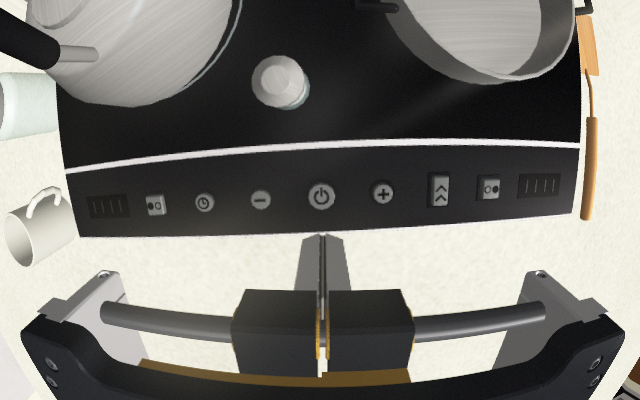

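The keys now show at zone left (205,156), timer (203,204), minus (200,260), power (197,321), plus (194,383), boost (191,439) and zone right (187,488). The fingertip is at (236,322), just in front of power.

```bash
sed -i 's/^px=.*/px=[(205,156),(203,204),(200,260),(197,321),(194,383),(191,439),(187,488)]/' fit.py; python3 fit.py
```

```text
[[490.3, 200.1], [492.4, 147.3], [495.2, 93.7], [497.9, 39.8], [500.7, -14.5], [503.8, -67.0], [508.2, -119.0]]
scale [-5.33751054e-02  4.98336186e+02] [ 0.97009329 40.06127603]
yaw 3.1492722575578154
L 489.27149913333824 204.81209225311562
pow 498.3361862368469 40.06127602534855
boost 504.37931097251936 -69.77260145982952
[486.53224583  38.76847429 112.62217799]
```

apply_moves(series="1 -0.04 -0.35 0 0 0 0;1 0 0 0.4 0 0 0;1 0 0 0.4 0 0 0;1 0 0 0.3 0 0 0;1 0 0 0 0 0 0;1 0 0 0 0 0 0;1 0 0 0 0 0 0;1 0 0 0 0 0 0")

```text
t: 5.22
ee_pos: [497.6, 39.9, 80.0]
orientation: [[-0.0, -1.0, 0.001], [-1.0, 0.0, -0.0], [0.0, -0.001, -1.0]]
force: [-0.5, 0.1, 0.1]
width: 0.1
```

```bash
python3 -c "
from h import *
print(arm.sense()['ee_pos']);save('wrist','w2')
d=arm.place_of('wrist','key_power_top');print([(x['confidence'],x['location'],hit('wrist',x['location'],70)) for x in d[:2]])"
```

```text
[497.59410491  39.92885359  80.03196567]
[(0.63, [221.6, 322.3], array([498.05480444,  39.84041947,  70.        ]))]
```

View pics/w2.png

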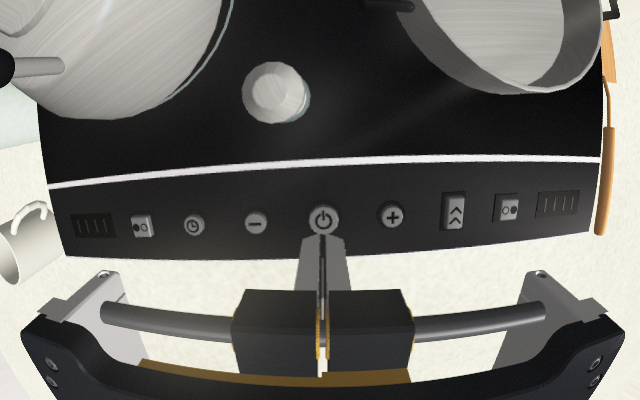

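The fingertip sits over power: the key at (220,323) back-projects to (498, 40) and the TCP is at (497.6, 39.9). Pressing slowly to z = 66.

apply_moves(series="1 0 0 0.1 0 0 0;1 0 0 0.1 0 0 0;1 0 0 0.04 0 0 0;1 0 0 0.04 0 0 0;1 0 0 0.04 0 0 0;1 0 0 0.04 0 0 0;1 0 0 0.04 0 0 0;1 0 0 0.04 0 0 0;1 0 0 0.03 0 0 0;1 0 0 0 0 0 0;1 0 0 0 0 0 0;1 0 0 0 0 0 0;1 0 0 0 0 0 0")

```text
t: 6.4
ee_pos: [497.0, 39.9, 65.4]
orientation: [[-0.0, -1.0, 0.0], [-1.0, 0.0, -0.0], [0.0, -0.0, -1.0]]
force: [0.1, -0.5, -0.3]
width: 0.4
```

No force at z = 65.4, so the key isn't being touched. Looking before going on.

```bash
python3 -c "
from h import *
s=arm.sense();print(s['ee_pos'],s['force'],s['joint_torque'])
a=arm.camera('wrist')[150:300,220:420];b=arm.camera('scene')[140:240,220:353]
cv2.imwrite('pics/c3.png',np.hstack([cv2.resize(a,(400,300),interpolation=2),cv2.resize(b,(399,300),interpolation=2)])[:,:,::-1])"
```

```text
[497.02444716  39.93757314  65.43476288] [ 0.10797116 -0.51575206 -0.31387314] [ 7.66138828e-05 -3.51756763e+01 -2.04154694e+01  1.74409943e-02
 -7.31109129e-02 -4.66237353e-06]
```

View pics/c3.png

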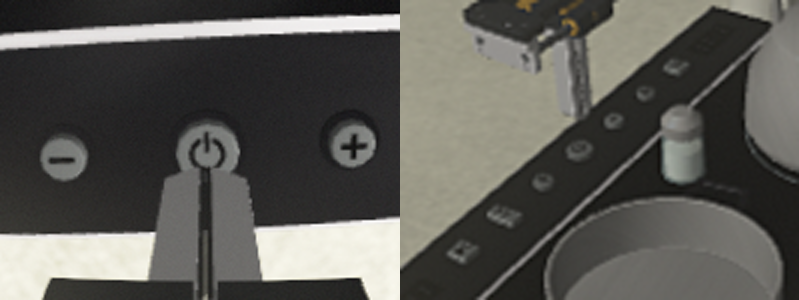

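```bash
cat >> h.py <<'E'
def proj(cam,p):
    i=arm.camera_info(cam);K=np.array(i["intrinsics"]);q=np.linalg.inv(np.array(i["T"]))@np.append(p,1)
    v=np.array([q[0],-q[1],-q[2]])
    if cam=="wrist":
        th=np.arctan2(np.hypot(v[0],v[1]),v[2]);a=v[:2]/np.hypot(v[0],v[1])*th
    else: a=v[:2]/v[2]
    return np.round([K[1,2]+K[1,1]*a[1],K[0,2]+K[0,0]*a[0]],1)
E
python3 -c "
from h import *
e=np.array(arm.sense()['ee_pos'])
for c in('wrist','scene','top'):
  print(c,'tcp',proj(c,e),'tcp+30',proj(c,e+[0,0,30]),'+x8',proj(c,e+[8,0,0]),'-x8',proj(c,e-[8,0,0]),'key',[proj(c,[498+k,40,70]) for k in(0,10)])
  print('y',proj(c,e+[0,10,0]),proj(c,e+[0,-10,0]))
a=arm.camera('top');cv2.imwrite('pics/top3.png',cv2.resize(a[170:280,220:420],(800,440),interpolation=2)[:,:,::-1])
"
```

```text
wrist tcp [227.  322.2] tcp+30 [243.3 322.1] +x8 [216.9 322.2] -x8 [236.8 322.2] key [array([227.9, 322.1]), array([215. , 322.1])]
y [226.9 308.8] [226.9 335.5]
scene tcp [189.7 280.4] tcp+30 [180.8 279.5] +x8 [190.7 282.6] -x8 [188.8 278.1] key [array([188.5, 280.5]), array([189.6, 283.4])]
y [188.  282.6] [191.6 278.1]
top tcp [235.3 317.6] tcp+30 [235.6 317.7] +x8 [232.3 317.7] -x8 [238.3 317.6] key [array([235. , 317.6]), array([231.2, 317.7])]
y [235.2 313.9] [235.4 321.3]
```

View pics/top3.png

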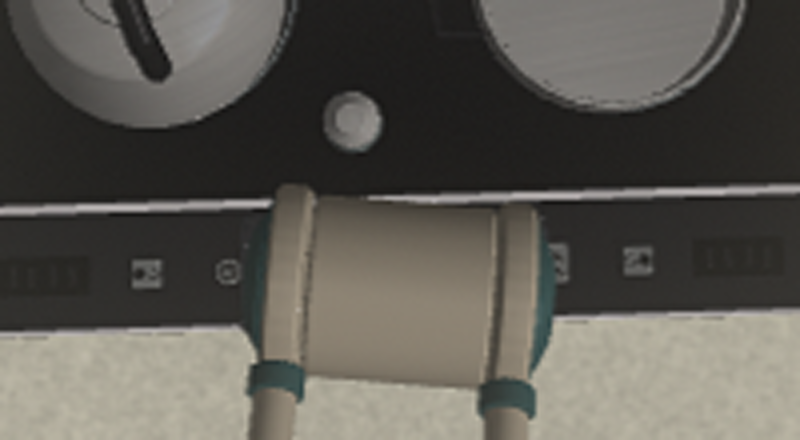

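Both views put the visible fingertip well above the reported TCP: scene row is about 178 against 190 expected, wrist row 235 against about 217. I'll triangulate the tip before moving.

```bash
python3 -c "
from h import *
print(arm.tcp_to_grasp, [a for a in dir(arm) if a[0]!='_'])
e=np.array(arm.sense()['ee_pos'])
for h in(0,10,20,30,40): print(h,[proj('wrist',e+[d,0,h])[0] for d in(-8,0,8)],[proj('scene',e+[d,0,h]).tolist() for d in(-8,0,8)])
a=arm.camera('scene')[140:215,245:345];cv2.imwrite('pics/c4.png',cv2.resize(a,(800,600),interpolation=0)[:,:,::-1])"
```

```text
-18.8 ['IKError', 'camera', 'camera_info', 'masks_of', 'place_of', 'sense', 'sign_off', 'tcp_to_grasp']
0 [np.float64(236.7), np.float64(226.9), np.float64(216.8)] [[188.9, 278.1], [189.8, 280.4], [190.7, 282.6]]
10 [np.float64(242.1), np.float64(231.9), np.float64(221.5)] [[185.9, 277.8], [186.8, 280.1], [187.7, 282.4]]
20 [np.float64(247.9), np.float64(237.4), np.float64(226.5)] [[182.9, 277.5], [183.8, 279.8], [184.7, 282.1]]
30 [np.float64(254.2), np.float64(243.3), np.float64(232.0)] [[179.9, 277.2], [180.8, 279.5], [181.7, 281.8]]
40 [np.float64(261.1), np.float64(249.8), np.float64(238.1)] [[176.8, 276.8], [177.7, 279.2], [178.6, 281.5]]
```

View pics/c4.png

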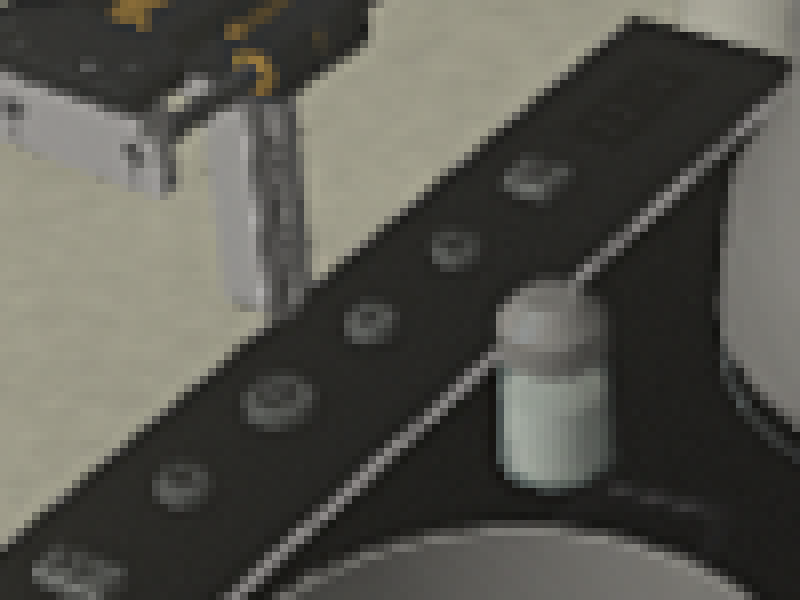

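The scene crop shows the fingertip's end at about (179.4, 280), some 33 mm above where the TCP would project, with no sideways offset. The power key is at (190.2, 280), free and untouched. I'll go down by feel: 15 mm, then small slow steps watching the force.

apply_moves(series="1 0 0 0.1 0 0 0;1 0 0 0.1 0 0 0;1 0 0 0.1 0 0 0;1 0 0 0.1 0 0 0;1 0 0 0.1 0 0 0;1 0 0 0 0 0 0;1 0 0 0 0 0 0;1 0 0 0 0 0 0")

```text
t: 7.27
ee_pos: [497.0, 39.9, 50.3]
orientation: [[-0.0, -1.0, 0.0], [-1.0, 0.0, -0.0], [0.0, -0.0, -1.0]]
force: [-0.2, -0.4, 1.2]
width: 0.5
```

apply_moves(series="1 0 0 0.04 0 0 0;1 0 0 0.04 0 0 0;1 0 0 0.04 0 0 0;1 0 0 0.04 0 0 0;1 0 0 0 0 0 0;1 0 0 0 0 0 0")

```text
t: 7.77
ee_pos: [496.8, 39.9, 45.4]
orientation: [[-0.0, -1.0, -0.0], [-1.0, 0.0, -0.0], [0.0, 0.0, -1.0]]
force: [0.6, -0.6, -0.0]
width: 0.7
```

apply_moves(series="1 0 0 0.04 0 0 0;1 0 0 0.04 0 0 0;1 0 0 0.04 0 0 0;1 0 0 0.04 0 0 0;1 0 0 0 0 0 0;1 0 0 0 0 0 0")

```text
t: 8.27
ee_pos: [496.8, 39.9, 40.6]
orientation: [[-0.0, -1.0, -0.0], [-1.0, 0.0, -0.0], [0.0, 0.0, -1.0]]
force: [-0.2, -0.2, -0.1]
width: 0.4
```

```bash
python3 -c "
from h import *
s=arm.sense();print(s['ee_pos'],s['force'])
a=arm.camera('wrist')[150:300,220:420];b=arm.camera('scene')[150:225,240:340]
cv2.imwrite('pics/c5.png',np.hstack([cv2.resize(a,(400,300),interpolation=2),cv2.resize(b,(400,300),interpolation=2)])[:,:,::-1])"
```

```text
[496.84486762  39.92223544  40.64164601] [-0.24374997 -0.24720217 -0.11814798]
```

View pics/c5.png

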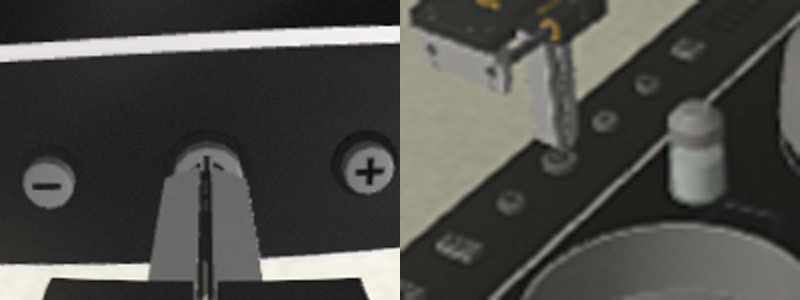

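The tip is now just above the power key (scene tip row about 187.5, key 190), still without contact. Carrying on slowly.

apply_moves(series="1 0 0 0.04 0 0 0;1 0 0 0.04 0 0 0;1 0 0 0.04 0 0 0;1 0 0 0 0 0 0;1 0 0 0 0 0 0")

```text
t: 8.78
ee_pos: [496.8, 40.0, 37.0]
orientation: [[-0.0, -1.0, -0.0], [-1.0, 0.0, -0.0], [0.0, 0.0, -1.0]]
force: [-0.7, -0.9, -1.4]
width: 0.5
```

apply_moves(series="1 0 0 0.04 0 0 0;1 0 0 0.04 0 0 0;1 0 0 0 0 0 0;1 0 0 0 0 0 0")

```text
t: 9.12
ee_pos: [496.8, 39.9, 34.6]
orientation: [[-0.0, -1.0, -0.0], [-1.0, 0.0, -0.0], [0.0, 0.0, -1.0]]
force: [0.0, 0.1, 0.2]
width: 0.3
```

apply_moves(series="1 0 0 0.04 0 0 0;1 0 0 0.04 0 0 0;1 0 0 0 0 0 0;1 0 0 0 0 0 0")

```text
t: 9.45
ee_pos: [496.9, 39.9, 32.3]
orientation: [[-0.0, -1.0, -0.0], [-1.0, 0.0, -0.0], [0.0, 0.0, -1.0]]
force: [0.8, 0.2, -0.1]
width: 1.0
```

apply_moves(series="1 0 0 0.04 0 0 0;1 0 0 0.04 0 0 0;1 0 0 0 0 0 0;1 0 0 0 0 0 0")

```text
t: 9.78
ee_pos: [497.1, 39.9, 30.2]
orientation: [[-0.0, -1.0, 0.0], [-1.0, 0.0, -0.0], [0.0, -0.0, -1.0]]
force: [0.6, 0.5, 2.7]
width: 0.9
```

apply_moves(series="1 0 0 0.04 0 0 0;1 0 0 0.04 0 0 0;1 0 0 0 0 0 0;1 0 0 0 0 0 0")

```text
t: 10.12
ee_pos: [497.2, 39.9, 27.8]
orientation: [[-0.0, -1.0, 0.001], [-1.0, 0.0, -0.0], [0.0, -0.001, -1.0]]
force: [-1.4, -0.1, 4.0]
width: 0.0
```

apply_moves(series="1 0 0 0.05 0 0 0;1 0 0 0 0 0 0;1 0 0 0 0 0 0;1 0 0 0 0 0 0")

```text
t: 10.45
ee_pos: [497.2, 39.9, 26.5]
orientation: [[-0.0, -1.0, 0.001], [-1.0, 0.0, -0.0], [0.0, -0.001, -1.0]]
force: [-1.2, 0.5, 7.1]
width: 0.5
```

```bash
python3 -c "
from h import *
s=arm.sense();print(s['ee_pos'],s['force'],s['joint_torque'],s['ft_torque'])"
```

```text
[497.16466526  39.91103923  26.48459464] [-1.22238668  0.46317365  7.07477484] [-6.86296960e-02 -3.30971968e+01 -1.74872822e+01  1.44685016e-02
 -4.34655519e-01 -5.02716443e-05] [0.04640445 0.20000167 0.01101536]
```

About 6–7 N after roughly 4.5 mm of travel from first contact (TCP z ≈ 31), so power is pressed. Releasing and moving over zone left.

apply_moves(series="1 0 0 -0.1 0 0 0;1 0 0 -0.2 0 0 0;1 0 0 -0.35 0 0 0;1 0 0 -0.35 0 0 0;1 0 0 0 0 0 0;1 -0.5 0.02 0 0 0 0;1 -0.8 0.05 0 0 0 0;1 -0.8 0.05 0 0 0 0;1 -0.8 0.05 0 0 0 0;1 -0.8 0.05 0 0 0 0;1 -0.8 0.03 0 0 0 0;1 -0.6 0.03 0 0 0 0;1 -0.4 0 0 0 0 0;1 0 0 0 0 0 0;1 0 0 0 0 0 0;1 0 0 0 0 0 0;1 0 0 0 0 0 0;1 0 0 0 0 0 0")

```text
t: 11.95
ee_pos: [488.6, 203.9, 56.0]
orientation: [[-0.001, -1.0, -0.0], [-1.0, 0.001, -0.0], [0.0, 0.0, -1.0]]
force: [-0.4, -0.7, 0.1]
width: 0.2
```

```bash
python3 -c "
from h import *
s=arm.sense();print(s['t'],s['ee_pos'],s['force'])
a=save('wrist','w6');b=arm.camera('scene')[140:215,265:365]
for n in('key_zone_left_top','key_timer_top','key_minus_top'):
  for x in arm.place_of('wrist',n)[:2]: print(n,x['confidence'],x['location'],hit('wrist',x['location'],70),hit('wrist',x['location'],63))
cv2.imwrite('pics/c6.png',np.hstack([cv2.resize(a[150:300,220:420],(400,300),interpolation=2),cv2.resize(b,(400,300),interpolation=2)])[:,:,::-1])"
```

```text
11.95 [488.602629   203.91603742  56.00073148] [-0.40791521 -0.67786566  0.06245286]
key_zone_left_top 0.64 [229.8, 323.4] [491.89507402 203.45419631  70.        ] [489.11877835 203.43381648  63.        ]
key_timer_top 0.55 [228.1, 396.8] [492.73935708 151.0933696   70.        ] [489.9928596  149.25761944  63.        ]
key_minus_top 0.68 [222.3, 465.9] [496.23562972  96.51184183  70.        ] [493.61062692  92.78419461  63.        ]
```

View pics/c6.png

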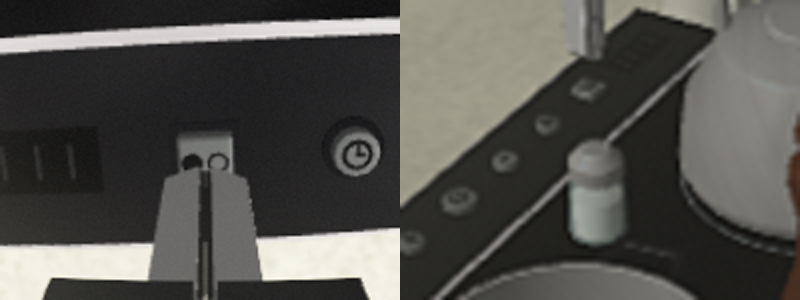

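The fingertip is centred over the zone-left key (left circle filled), at (489, 204). Same press height as before.

apply_moves(series="1 0 0 0.1 0 0 0;1 0 0 0.15 0 0 0;1 0 0 0.15 0 0 0;1 0 0 0.15 0 0 0;1 0 0 0.1 0 0 0;1 0 0 0.05 0 0 0;1 0 0 0 0 0 0;1 0 0 0.04 0 0 0;1 0 0 0.04 0 0 0;1 0 0 0.04 0 0 0;1 0 0 0.04 0 0 0;1 0 0 0.04 0 0 0;1 0 0 0.04 0 0 0;1 0 0 0.04 0 0 0;1 0 0 0 0 0 0;1 0 0 0 0 0 0;1 0 0 0 0 0 0")

```text
t: 13.62
ee_pos: [488.8, 205.0, 27.2]
orientation: [[-0.0, -1.0, 0.001], [-1.0, 0.0, 0.0], [-0.0, -0.001, -1.0]]
force: [-1.1, -0.2, 7.2]
width: 0.3
```

Zone left pressed (about 6–7 N). Releasing and moving over boost.

apply_moves(series="1 0 0 -0.1 0 0 0;1 0 0 -0.2 0 0 0;1 0 0 -0.35 0 0 0;1 0 0 -0.35 0 0 0;1 0 0 0 0 0 0;1 0.45 -0.05 0 0 0 0;1 0.9 -0.05 0 0 0 0;1 0.9 -0.05 0 0 0 0;1 0.9 -0.05 0 0 0 0;1 0.9 -0.05 0 0 0 0;1 0.9 -0.05 0 0 0 0;1 0.9 -0.05 0 0 0 0;1 0.9 -0.05 0 0 0 0;1 0.9 -0.05 0 0 0 0;1 0.9 -0.05 0 0 0 0;1 0.6 0 0 0 0 0;1 0 0 0 0 0 0;1 0 0 0 0 0 0;1 0 0 0 0 0 0;1 0 0 0 0 0 0")

```text
t: 15.28
ee_pos: [503.1, -68.4, 56.4]
orientation: [[0.001, -1.0, -0.001], [-1.0, -0.001, 0.001], [-0.001, 0.001, -1.0]]
force: [-0.0, -0.7, -0.2]
width: 0.6
```

```bash
python3 -c "
from h import *
s=arm.sense();print(s['t'],s['ee_pos'],s['force'])
a=save('wrist','w7');b=arm.camera('scene')[160:235,220:320]
for n in('key_boost_top','key_plus_top','key_zone_right_top'):
  for x in arm.place_of('wrist',n)[:2]: print(n,x['confidence'],x['location'],hit('wrist',x['location'],70),hit('wrist',x['location'],63))
cv2.imwrite('pics/c7.png',np.hstack([cv2.resize(a[150:300,220:420],(400,300),interpolation=2),cv2.resize(b,(400,300),interpolation=2)])[:,:,::-1])"
```

```text
15.2833 [503.08797272 -68.36259628  56.39840225] [-0.00899614 -0.72523617 -0.23236878]
key_boost_top 0.73 [230.1, 321.7] [506.17540631 -68.2164173   70.        ] [503.38968742 -68.20034659  63.        ]
key_plus_top 0.58 [234.6, 251.6] [502.25317575 -17.77782008  70.        ] [499.3315752  -16.01793628  63.        ]
key_zone_right_top 0.56 [224.5, 402.7] [ 510.15158548 -126.52362508   70.        ] [ 507.5018286 -128.5080262   63.       ]
```

View pics/c7.png

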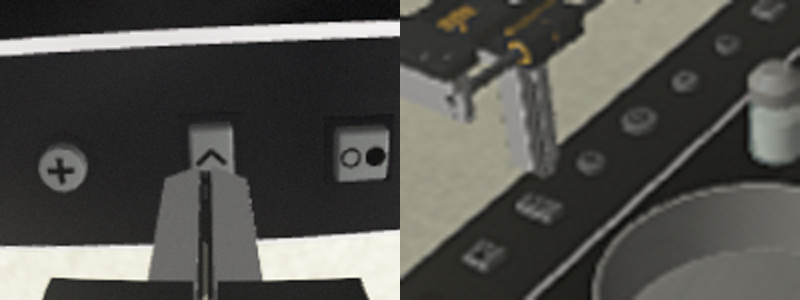

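The tip is over boost (the chevron shows ahead of the tip), key about 2 mm to the right. I'll nudge right and press.

apply_moves(series="1 0.04 0 0.1 0 0 0;1 0 0 0.15 0 0 0;1 0 0 0.15 0 0 0;1 0 0 0.15 0 0 0;1 0 0 0.1 0 0 0;1 0 0 0.05 0 0 0;1 0 0 0 0 0 0;1 0 0 0.04 0 0 0;1 0 0 0.04 0 0 0;1 0 0 0.04 0 0 0;1 0 0 0.04 0 0 0;1 0 0 0.04 0 0 0;1 0 0 0.04 0 0 0;1 0 0 0.04 0 0 0;1 0 0 0 0 0 0;1 0 0 0 0 0 0;1 0 0 0 0 0 0")

```text
t: 16.95
ee_pos: [503.7, -70.9, 27.7]
orientation: [[-0.0, -1.0, 0.001], [-1.0, 0.0, -0.0], [0.0, -0.001, -1.0]]
force: [-1.0, 1.1, 4.9]
width: 0.8
```

4.9 N is above the threshold. One more millimetre for margin within the same press, then release and lift away.

apply_moves(series="1 0 0 0.03 0 0 0;1 0 0 0 0 0 0;1 0 0 0 0 0 0;1 0 0 0 0 0 0")

```text
t: 17.28
ee_pos: [503.7, -70.8, 26.9]
orientation: [[-0.0, -1.0, 0.001], [-1.0, 0.0, -0.0], [0.0, -0.001, -1.0]]
force: [-1.9, 0.0, 6.4]
width: 0.6
```

apply_moves(series="1 0 0 -0.1 0 0 0;1 0 0 -0.2 0 0 0;1 0 0 -0.4 0 0 0;1 0 0 -0.7 0 0 0;1 0 0 -0.9 0 0 0;1 0 0 -0.9 0 0 0;1 0 0 -0.5 0 0 0;1 0 0.6 0 0 0 0;1 0 0.9 0 0 0 0;1 0 0.9 0 0 0 0;1 0 0.9 0 0 0 0;1 0 0.5 0 0 0 0;1 0 0 0 0 0 0;1 0 0 0 0 0 0;1 0 0 0 0 0 0")

```text
t: 18.53
ee_pos: [391.4, -71.2, 137.8]
orientation: [[-0.0, -1.0, 0.002], [-1.0, 0.0, -0.001], [0.001, -0.002, -1.0]]
force: [-0.1, 0.3, -0.6]
width: 0.4
```

```bash
python3 -c "
from h import *
s=arm.sense();print(s['t'],s['ee_pos'],s['force'])
save('scene','s8')
for n in('kettle','salt','pan'):
  for c in('scene',): print(n,[(x['confidence'],np.round(hit(c,x['location'],62),1)) for x in arm.place_of(c,n)[:1]])"
```

```text
18.5333 [391.36593048 -71.17923963 137.77546523] [-0.06119598  0.29061077 -0.57609425]
kettle [(0.65, array([677.7, 217.1,  62. ]))]
salt [(0.89, array([598.5,  69.8,  62. ]))]
pan [(0.91, array([ 698.9, -104. ,   62. ]))]
```

View pics/s8.png

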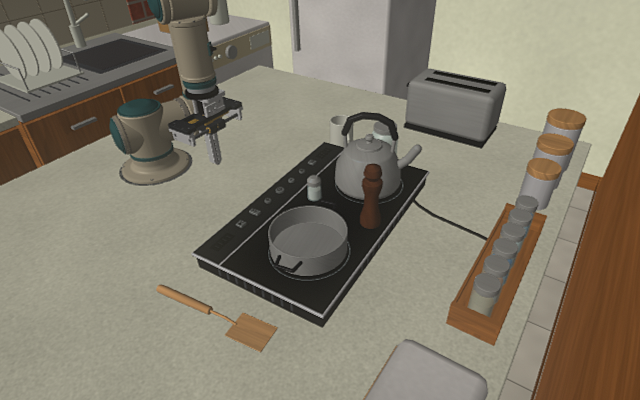

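The arm is clear. The kettle (370,165), pan (308,240), salt (314,188) and mill (371,195) are at the same pixels as in the first scene picture.

```bash
python3 -c "
from h import *
print(arm.sign_off())"
```

```text
the job is handed in; nothing more can be done
None
```

I pressed and released power, then zone left (the kettle is on the left zone), then boost, and handed the job in at about 18.6 s of robot time. The peak readings were about 7.1, 7.2 and 6.4 N, above the 3.3 N threshold and below the 20 N limit. No key light or other indicator shows in the pictures, so the presses rest on force and travel.

- **Final checks:** the tool read no contact, and the last scene picture shows the kettle, pan, salt and mill at the same pixels as at the start. The network's position estimates moved by 5 mm or less for the kettle and salt, within its scatter. I had no earlier estimate for the pan.
- **What disagreed:** my first press on power, at the nominal height, touched nothing. The shut fingertips ended about 35–40 mm above the reported tool point, in the pictures and at contact. I found the contact height by slow descent (tool point about 31 mm) and used that height for all three presses.
- **Smaller disagreement:** the key spacing measured by the wrist camera came out about 3% small, so I used the given 55 mm spacing and checked each key from close up.

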